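Rub down the hooked brass trim strip

ROBOT

A 6-joint arm with a two-finger parallel gripper is mounted at the origin on a cart in front of the work surface, level with it; the furniture and walls round the work are solid. World frame = base frame: x ahead of the robot, y to its left, z up, the work surface at z = 0. Lengths are in m, angles in rad, forces in N, time in s.
With the tool pointing down it reaches from about 0.375 to 0.9 m from the base axis. Payload 3.1 kg.
Tool frame: the origin (TCP) lies at the centre of the arm's flange, where the gripper is bolted on; the fingertips stand 173 mm ahead of it and the grasp point (between the pads) lies 155 mm ahead of it; z points along the fingers, y is the line along which they close (so a half turn about z gives the same grasp; the last joint's range is limited). The gripper opens to 85 mm and grips with 20 to 120 N. Pads are 22 mm wide; open, the fingers measure 114 mm over their backs; the gripper's body (76 mm by 85 mm) begins 54 mm behind the grasp point. The pads swing forward as they close: fully open they stand 13 mm farther back than shut.
Start: joints at [-1.48, 0.527, 1.433, -0, 1.181, -0.178], TCP at [0.166, -0.603, 0.405] pointing down, gripper open.
Joint ranges: [-3.08, 3.08], [-0.75, 2.2], [0.22, 2.44], [-1.43, 4.57], [0, 2.65], [-2.85, 2.85]. Speed limits (rad/s): [2.79, 2.79, 3.14, 3.14, 3.14, 3.14].

INTERFACE

Orientations are given as a unit quaternion [x, y, z, w].
In Python, from station import * gives the robot as it stands.
- The arm moves only by the shell command python3 -m jog 'ROWS' [OPENING] [FORCE]. ROWS is a JSON object of lists of equal length, an entry for each row: "linear": the shift along the world's x, y, z in mm, a list of three; "turn": the turn about the world's z in units of 5 degrees (1.0 is 5 degrees). A call has 1 to 12 rows; each row shifts and turns the commanded pose from where the row before left it; what a row does not reach is not made up. A row lasts 1/8 s, in which the tool goes at most 62.5 mm and 10.7 degrees, less where a joint would pass 70% of its speed; a pose out of reach is approached as far as the arm can. A call is refused whole if a number of a shift passes 62.5 or a number of a turn 1, either way. A call with a gripper value outside its range is refused whole. OPENING is the opening, from 0 (shut) to 1 (fully open), set as the call begins (- or left out, the last holds). The fingers move at their own pace and stop on an object; FORCE is the grip in N (left out, the last holds). Time passes only in rows, so rows that do not move let the fingers close. It gives the time, the measured TCP pose, the force, the opening and the grip force at its end, in the units of the state.
- sense(): the state, without advancing time (a new reading comes with each control period).
- snapshot(name): name is "side" or "top" or "wrist"; returns the picture (384x512x3 uint8, red, green, blue); there is no depth.
- get_calibration(name): a dict with "fx", "fy", "cx", "cy" (pixels), "dist_coeffs" ([k1, k2, p1, p2, k3] as OpenCV has them; the pictures are not rectified), "world_to_cam" (4x4, takes a point from world to camera coordinates). Camera axes: x right, y down, z forward; pixel columns grow to the right and rows downward; lengths in m; the calibration is good to about 2 mm. A picture is of the moment at which its call begins: read the wrist's pose just before it. get_calibration takes no time and is no camera call; for the wrist camera it gives the pose at the moment of the call.
- sign_off(): hands the job in; it is judged then, once.
The state is a dict: "t": time; "q": joint angles; "qd": joint speeds; "tau": joint torques, N m; "tcp_pos": TCP position; "tool_rot": TCP orientation; "force": force on the tool from outside, world axes, zero at the start; "ft_torque": the same for the moment, N m; "finger_gap": opening from 0.0 (shut) to 1.0 (fully open); "gripper_force": force on a finger pad.
Only numpy, scipy, OpenCV 4.12 (cv2) and the standard library are available. Lean on these libraries where they do the work, as an engineer would, in place of code of your own. Each camera call takes 0.05 s, during which the arm holds its last target. There are 200 camera calls.

TASK

The hook-shaped brass strip has just been laid on its soft foam on the aluminium plate: rub it down by running your fingertips, closed together and pointing straight down, along the middle of the strip from the end of its straight leg round to the end of the bend, pressing it lightly into the foam all the way. Do not pick up or shove the plate, do not press hard, and leave the plate with the straight strip and the things around untouched; finish clear of everything.

Things in the scene. Friction and masses are not known exactly. Their poses are not given: they have to be found in the camera images.
- hook_plate: loose pale aluminium plate on four rubber feet, 160 x 110 x 16 mm, about 1 kg, that carries the hook-shaped brass strip. Origin: centre of the underside; x along the 160 mm side, z up; the straight leg of the strip starts near the -x edge and runs along +x at y = -35 mm, then bends left towards +y. It may stand at any yaw.
- hook_strip (a joint): how far the hook-shaped brass strip is pressed into its soft black foam, m: 0 = untouched (its top 26 mm above the plate's underside, 10 mm above the plate's top), 0.006 = fully squeezed. It sinks level wherever pressed, springs back when let go, pushes back with about 0.5 N + 1.4 N per mm. Flat, 20 mm wide: a straight leg of 80 mm, then a bend of 48 mm radius through 120 degrees.
- straight_plate: the other plate, 190 x 46 mm, 21 mm high, loose, with a straight 170 mm brass strip that is already bedded down; to be left alone. Origin: centre of the underside, x along its length.
- loupe: black eye loupe, 36 mm across, 32 mm high, standing between the two plates on the robot's side; bystander. Origin: centre of the underside.
- oil_cup: small round oil cup with a knob lid, 26 mm across, 18 mm high, standing between the two plates on the far side; bystander. Origin: centre of the underside.
- putty_tin: round tin, 47 mm across, 20 mm high, standing to the left; bystander. Origin: centre of the underside.
- screwdriver: small watch screwdriver, 104 mm long, 12 mm thick, lying to the right, nearer the robot; bystander. Origin: centre of the underside.
- watch_head: steel watch lying on its back, 94 x 40 mm, 11 mm high, on the far side under the bench lamp (a long shade, 0.82 m wide, from x = 0.61 m outward, its underside 0.42 m above the bench, fixed; keep the wrist and arm clear of it); bystander. Origin: centre of the underside.
- spring_bar_kit: wooden wedge with a clear trough and a black roll, 51 x 86 mm, 36 mm high, on the far side; bystander. Origin: centre of the underside.
- mark_0 (a point): point 0 of 0 to 7 on the centre line of the hook-shaped strip, on its top face 8 mm from the end of the straight leg: the START; the eight points follow one another every 23.5 mm of path (0 to 3 lie on the straight leg, 4 to 7 on the bend); it sinks with the strip.
- mark_1 (a point): point 1 of 0 to 7 on the centre line of the hook-shaped strip, on its top face; the eight points follow one another every 23.5 mm of path; it sinks with the strip.
- mark_2 (a point): point 2 of 0 to 7 on the centre line of the hook-shaped strip, on its top face; the eight points follow one another every 23.5 mm of path; it sinks with the strip.
- mark_3 (a point): point 3 of 0 to 7 on the centre line of the hook-shaped strip, on its top face; the eight points follow one another every 23.5 mm of path; it sinks with the strip.
- mark_4 (a point): point 4 of 0 to 7 on the centre line of the hook-shaped strip, on its top face; the eight points follow one another every 23.5 mm of path; it sinks with the strip.
- mark_5 (a point): point 5 of 0 to 7 on the centre line of the hook-shaped strip, on its top face; the eight points follow one another every 23.5 mm of path; it sinks with the strip.
- mark_6 (a point): point 6 of 0 to 7 on the centre line of the hook-shaped strip, on its top face; the eight points follow one another every 23.5 mm of path; it sinks with the strip.
- mark_7 (a point): point 7 of 0 to 7 on the centre line of the hook-shaped strip, on its top face 8 mm from the end of the bend: the FINISH; the eight points follow one another every 23.5 mm of path; it sinks with the strip.

How it is judged:
By the outcome, as a careful person would: the job done as asked, in the order asked, and still so for the second after the job is handed in, with the robot touching nothing.
It also fails if it takes over 48 s, if anything falls off the work surface, if the arm or the gripper's body presses on something with over 40 N, if the wrist force passes 120 N, or if a joint passes its speed limit or range.

## Working session

There is one attempt and no reset: what is moved stays moved. The work goes in short steps, Python scripts to look and compute and a shell command to move; the robot and the scene stay as the last step left them, time stands still between calls to the robot, and variables do not carry over. Pictures are saved under pics/ and viewed, at most 10 in all, crops included, and the job is handed in when it is done.

```bash
mkdir -p pics; python3 - <<'E'
from station import *
import cv2
print(sense())
for n in("top","side"):
    im=snapshot(n); cv2.imwrite(f"pics/{n}0.png",im[:,:,::-1]); c=get_calibration(n); print(n,c)
E
```

```text
{'t': 0.0, 'q': array([-1.48051717e+00,  5.28443174e-01,  1.43389824e+00, -1.42737844e-05,
        1.18139594e+00, -1.78511189e-01]), 'qd': array([-0.00063526,  0.00238255,  0.00049386,  0.00039939,  0.0001588 ,
        0.0007753 ]), 'tau': array([-7.05730326e-04, -4.42352951e+01, -1.78026402e+01, -4.13470389e-04,
        8.44409340e-03, -5.21515886e-06]), 'tcp_pos': array([ 0.16596674, -0.60220224,  0.40374864]), 'tool_rot': array([ 9.90981620e-01,  1.33993577e-01,  4.06992461e-05, -1.07159887e-03]), 'force': array([ 0.12696006, -0.04395662, -0.48986832]), 'ft_torque': array([-0.00948489,  0.01960897,  0.02975289]), 'gripper_force': 0.0, 'finger_gap': 0.9982821012408684}
top {'fx': 460.29441151182255, 'fy': 460.29441151182255, 'cx': 252.84676492442065, 'cy': 193.35128822139117, 'dist_coeffs': array([0.0120639, 0.       , 0.       , 0.       , 0.       ]), 'world_to_cam': array([[ 0.01117378, -0.9997391 , -0.01992199,  0.09692616],
       [-0.99829155, -0.01001048, -0.05756542,  0.53512843],
       [ 0.05735097,  0.02053118, -0.99814294,  1.1661831 ],
       [ 0.        ,  0.        ,  0.        ,  1.        ]])}
side {'fx': 348.05707951416156, 'fy': 348.05707951416156, 'cx': 258.4561366293456, 'cy': 191.79429249016897, 'dist_coeffs': array([0.00635502, 0.        , 0.        , 0.        , 0.        ]), 'world_to_cam': array([[-0.86002741, -0.5100195 , -0.01526315,  0.53508177],
       [-0.18982531,  0.34757523, -0.91823625,  0.11316142],
       [ 0.47362349, -0.78681101, -0.39573884,  0.68893319],
       [ 0.        ,  0.        ,  0.        ,  1.        ]])}
```

View pics/top0.png

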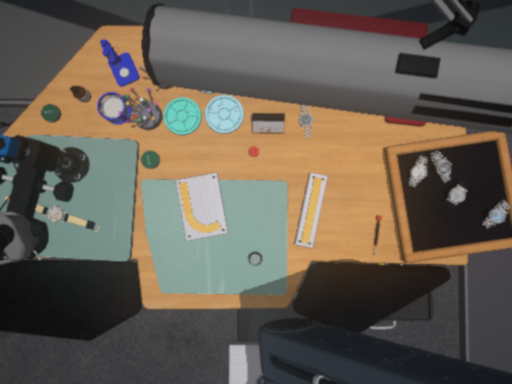

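View pics/side0.png

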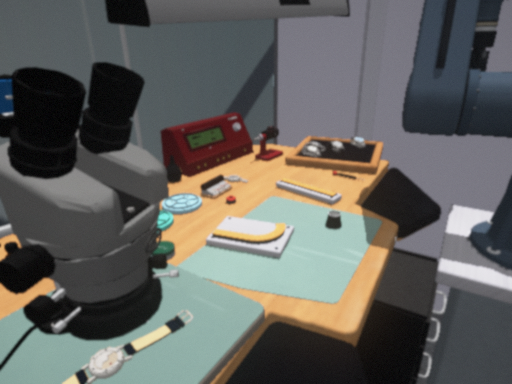

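The top view shows the hook plate at about (202,207), with the leg start near (184,182) and the bend running to the lower right. The loupe is at (255,258), the straight plate at (312,210) and the oil cup at (253,152). The side view agrees.

```bash
cat > h.py <<'E'
from station import *
import cv2, numpy as np
def ray(c,px,z):
    K=np.array([[c["fx"],0,c["cx"]],[0,c["fy"],c["cy"]],[0,0,1]])
    u=cv2.undistortPoints(np.float64(px).reshape(-1,1,2),K,np.array(c["dist_coeffs"])).reshape(-1,2)
    W=np.array(c["world_to_cam"]);R=W[:3,:3];o=-R.T@W[:3,3]
    d=np.c_[u,np.ones(len(u))]@R
    return (o+d*((z-o[2])/d[:,2])[:,None])[:,:2]
def biggest(m,near=None):
    cs,_=cv2.findContours(m.astype(np.uint8),cv2.RETR_EXTERNAL,cv2.CHAIN_APPROX_NONE)
    return max(cs,key=cv2.contourArea)
def marks(C,yaw,x0):   # plate centre, yaw, leg-start x in the plate frame
    out=[]
    for i in range(8):
        s=8+23.5*i
        if s<=80: p=(x0+s,-35,0)
        else:
            a=(s-80)/48; p=(x0+80+48*np.sin(a),13-48*np.cos(a),np.degrees(a))
        c,n=np.cos(yaw),np.sin(yaw)
        out.append([C[0]*1e3+c*p[0]-n*p[1],C[1]*1e3+n*p[0]+c*p[1]])
    return np.array(out)
def measure(im,c,box,lowsat=70,minv=120):
    x0,y0,x1,y1=box
    roi=np.zeros(im.shape[:2],bool);roi[y0:y1,x0:x1]=1
    h=cv2.cvtColor(im,cv2.COLOR_RGB2HSV).astype(int)
    yel=(h[...,0]>12)&(h[...,0]<35)&(h[...,1]>90)&(h[...,2]>110)&roi
    yel=cv2.morphologyEx(yel.astype(np.uint8),cv2.MORPH_OPEN,np.ones((3,3)))
    pal=(h[...,1]<lowsat)&(h[...,2]>minv)&roi
    cp=biggest(pal|(yel>0)); cy=biggest(yel)
    P=ray(c,cp.reshape(-1,2),.016)*1e3; Y=ray(c,cy.reshape(-1,2),.026)*1e3
    r=cv2.minAreaRect(P.astype(np.float32)); b=cv2.boxPoints(r)
    e=[b[1]-b[0],b[2]-b[1]]; e=max(e,key=np.linalg.norm); yaw=np.arctan2(e[1],e[0])
    C=np.array(r[0])
    def loc(yaw): 
        R=np.array([[np.cos(yaw),-np.sin(yaw)],[np.sin(yaw),np.cos(yaw)]]);return (Y-C)@R
    L=loc(yaw)
    if L[L[:,0]>L[:,0].max()-6][:,1].mean() < L[:,1].min()+8 or np.abs(L[:,0].mean())<0: pass
    print("rect",r,"yaw",np.degrees(yaw),"strip local min/max",L.min(0),L.max(0))
    return C/1e3,yaw,Y,cp,cy
E
python3 - <<'E'
from h import *
im=cv2.imread("pics/top0.png")[:,:,::-1].copy();c=get_calibration("top")
C,yaw,Y,cp,cy=measure(im,c,(165,165,240,250),60,150)
o=im[:,:,::-1].copy();cv2.drawContours(o,[cp],-1,(0,0,255),1);cv2.drawContours(o,[cy],-1,(255,0,0),1)
cv2.imwrite("pics/ov.png",cv2.resize(o[160:280,140:340],None,fx=4,fy=4,interpolation=0))
print("things",ray(c,[[255,258]],.016),ray(c,[[312,210],[253,152]],.02))
w=get_calibration("wrist");W=w["world_to_cam"];print("wrist cam",w["fx"],-W[:3,:3].T@W[:3,3],W[2,:3])
E
```

```text
rect ((498.36181640625, 233.57809448242188), (216.36660766601562, 191.63287353515625), 0.7408897280693054) yaw 0.74088395 strip local min/max [ 70.27809251 -96.31626097] [106.97813208  93.69361751]
things [[0.36912724 0.0952693 ]] [[ 0.49287169 -0.04875208]
 [ 0.6404898   0.10331689]]
wrist cam 276.2129468616485 [ 0.23671043 -0.58310694  0.37391386] [-0.27591052 -0.0732967  -0.95838457]
```

View pics/ov.png

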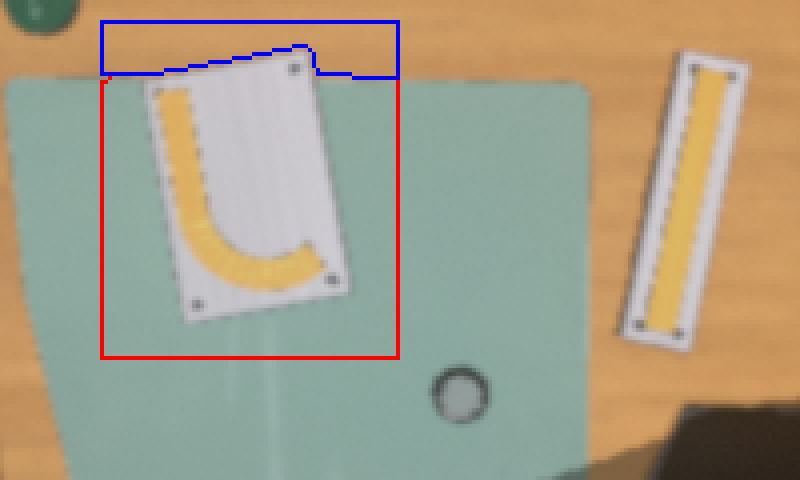

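The plate and strip show clearly in the crop, but my masks caught the mat and the wood. I'll use the corner pixels for a first estimate, then tighten the masks.

```bash
python3 - <<'E'
from h import *
im=cv2.imread("pics/top0.png")[:,:,::-1].copy();c=get_calibration("top")
h=cv2.cvtColor(im,cv2.COLOR_RGB2HSV)
for n,(u,v) in dict(strip=(187,205),strip2=(206,228),plate=(200,200),mat=(160,220),wood=(230,165)).items(): print(n,h[v,u])
q=np.array([[147,83],[306,48],[349,290],[186,320]])/4+[140,160]
P=ray(c,q,.016)*1e3
C=P.mean(0);ex=(P[3]+P[2]-P[0]-P[1])/2;ey=(P[1]+P[2]-P[0]-P[3])/2
yaw=np.arctan2(ex[1],ex[0]);print(C,ex,ey,np.linalg.norm(ex),np.linalg.norm(ey),np.degrees(yaw))
S=ray(c,np.array([[173,90],[183,160],[265,275],[314,255]])/4+[140,160],.026)*1e3-C
cc,s=np.cos(yaw),np.sin(yaw);print(S@np.array([[cc,-s],[s,cc]]))
print(marks(C/1e3,yaw,-70))
E
```

```text
strip [ 19 141 220]
strip2 [ 22 129 220]
plate [132   6 201]
mat [ 79  42 169]
wood [ 16 127 206]
[499.70382822 233.68401066] [-153.64097906  -29.11972201] [  21.99020491 -103.31892721] 156.3761767566077 105.63318528072286 -169.2679728914791
[[-67.56709091 -35.15967754]
 [-22.25024559 -36.32854946]
 [ 59.05929732   2.90042718]
 [ 52.02931714  35.76650988]]
[[554.1018229  279.61720318]
 [531.0128647  275.2411308 ]
 [507.92390651 270.86505842]
 [484.83494831 266.48898605]
 [463.41738069 257.38747576]
 [448.78132959 239.30176463]
 [444.36954599 216.45787914]
 [451.21854423 194.2228131 ]]
```

```bash
python3 -m jog '{"linear":[[32,38,-6],[32,38,-6],[32,38,-6],[32,38,-6],[32,38,-6],[32,38,-6],[32,38,-6],[32,38,-6]],"turn":[0,0,0,0,0,0,0,0]}' 0 20
python3 -m jog '{"linear":[[4,44.5,-4],[4,44.5,-4],[4,44.5,-4],[4,44.5,-4],[4,44.5,-4],[4,44.5,-4],[4,44.5,-4],[4,44.5,-4],[4,44.5,-4],[4,44.5,-4],[4,44.5,-4],[4,44.5,-4]],"turn":[0,0,0,0,0,0,0,0,0,0,0,0]}'
python3 -m jog '{"linear":[[0,0,0],[0,0,0],[0,0,0],[0,0,0]],"turn":[0,0,0,0]}'
python3 - <<'E'
from h import *
c=get_calibration("wrist");im=snapshot("wrist");cv2.imwrite("pics/w0.png",im[:,:,::-1])
np.save("w0.npy",c,allow_pickle=True)
print(sense()["q"],sense()["force"])
E
```

```text
t: 1.1
tcp_pos: [0.4228, -0.2972, 0.3563]
tool_rot: [0.991, 0.134, -0.0, -0.0]
force: [-0.5, -0.6, 0.5]
finger_gap: 0.003
gripper_force: 0.0
t: 2.6
tcp_pos: [0.4699, 0.237, 0.3083]
tool_rot: [0.991, 0.134, -0.0, 0.0]
force: [0.5, -1.0, -0.3]
finger_gap: 0.003
gripper_force: 0.0
t: 3.1
tcp_pos: [0.4701, 0.2345, 0.3088]
tool_rot: [0.991, 0.133, -0.0, 0.0]
force: [1.1, 0.7, -0.1]
finger_gap: -0.001
gripper_force: 0.0
[ 2.49912045e-01  5.35676268e-01  1.77190473e+00 -4.77236881e-05
  8.34062655e-01  1.55354189e+00] [ 0.41795786  0.22240278 -0.55114801]
```

View pics/w0.png

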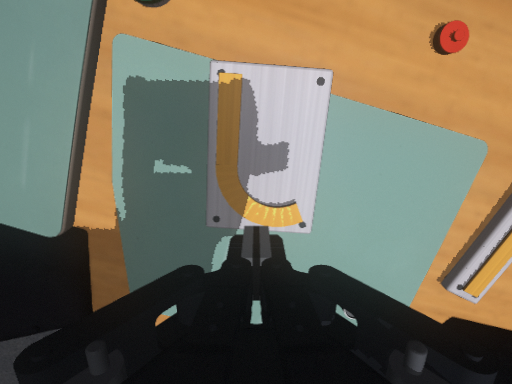

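The wrist view shows the plate with corners near (210,60), (333,70), (310,233) and (207,226), the leg start near (230,73) and the bend end near (299,214). The closed fingertips are at (257,230).

```bash
python3 - <<'E'
from h import *
im=cv2.imread("pics/w0.png")[:,:,::-1].copy();c=np.load("w0.npy",allow_pickle=True).item()
q=np.array([[210,60],[333,70],[310.5,233.5],[207,226.5]])
P=ray(c,q,.016)*1e3
C=P.mean(0);ex=(P[3]+P[2]-P[0]-P[1])/2;ey=(P[1]+P[2]-P[0]-P[3])/2
yaw=np.arctan2(ex[1],ex[0]);print(C,np.linalg.norm(ex),np.linalg.norm(ey),np.degrees(yaw),np.degrees(np.arctan2(ey[1],ey[0]))-90)
roi=np.zeros(im.shape[:2],np.uint8);cv2.fillConvexPoly(roi,q.astype(int),1)
h=cv2.cvtColor(im,cv2.COLOR_RGB2HSV)
m=((h[...,0]>10)&(h[...,0]<35)&(h[...,1]>90)&(h[...,2]>40)).astype(np.uint8)*cv2.erode(roi,np.ones((5,5)))
cy=biggest(m);Y=ray(c,cy.reshape(-1,2),.026)*1e3
cc,s=np.cos(yaw),np.sin(yaw);L=(Y-C)@np.array([[cc,-s],[s,cc]])
print("strip local",L.min(0),L.max(0)); leg=L[(L[:,0]<0)&(L[:,0]>-55)]
print("leg edges",leg[leg[:,1]<-35][:,1].mean(),leg[leg[:,1]>-35][:,1].mean())
x0=L[:,0].min();M=marks(C/1e3,yaw,x0);print(x0,M.round(1),np.diff(M,axis=0).round(1))
s=sense();print(s["tcp_pos"],s["force"])
# check the tip: world point of TCP +173 projected
W=c["world_to_cam"];p=W@np.r_[s["tcp_pos"]-[0,0,.173],1];print(p[:2]/p[2]*c["fx"]+[c["cx"],c["cy"]])
o=im[:,:,::-1].copy();cv2.drawContours(o,[cy],-1,(255,0,0),1)
K=np.array([[c["fx"],0,c["cx"]],[0,c["fy"],c["cy"]],[0,0,1]])
u=cv2.projectPoints(np.c_[M/1e3,np.full(8,.026)],cv2.Rodrigues(W[:3,:3].copy())[0],W[:3,3].copy(),K,np.array(c["dist_coeffs"]))[0].reshape(-1,2)
for a in u: cv2.circle(o,(int(round(a[0])),int(round(a[1]))),1,(0,0,255),-1)
cv2.imwrite("pics/ov2.png",cv2.resize(o[45:245,180:350],None,fx=3,fy=3,interpolation=0))
E
```

```text
[501.60096018 233.92203575] 158.74402906349025 108.37489975263993 -168.61640068785744 -168.9360852107748
strip local [-69.51768491 -45.35338498] [69.5291477  41.37473582]
leg edges -44.77346491430843 -26.042244240434698
-69.51768491195205 [[555.  280.4]
 [532.  275.7]
 [508.9 271.1]
 [485.9 266.5]
 [464.6 257.1]
 [450.1 238.9]
 [446.  216. ]
 [453.1 193.8]] [[-23.   -4.6]
 [-23.   -4.6]
 [-23.   -4.6]
 [-21.3  -9.3]
 [-14.4 -18.3]
 [ -4.2 -22.9]
 [  7.1 -22.2]]
[0.47015762 0.23456127 0.30884175] [ 0.41795786  0.22240278 -0.55114801]
[255.21658397 240.80272702]
```

View pics/ov2.png

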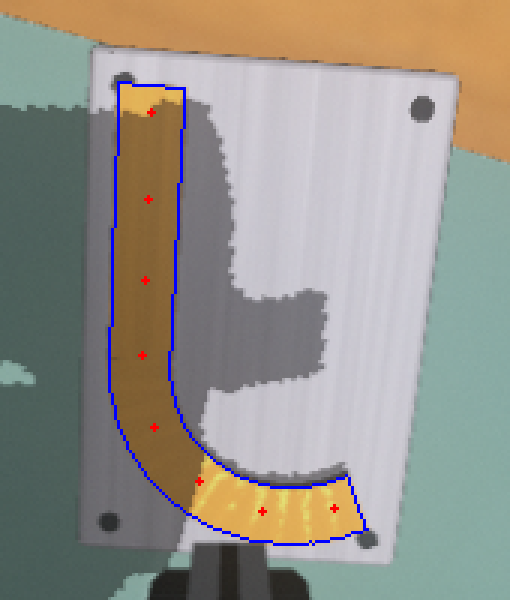

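Estimates from both views agree to about 1.5 mm, and the projected marks sit on the strip's middle. Going above the start now.

```bash
python3 -m jog '{"linear":[[22,11.5,-16],[22,11.5,-20],[22,11.5,-20],[22,11.5,-20],[0,0,-15],[0,0,0],[0,0,0],[0,0,0]],"turn":[0,0,0,0,0,0,0,0]}'
python3 - <<'E'
from h import *
for i in range(1): s=sense();print(s["t"],s["tcp_pos"]*1e3,s["force"],s["q"])
E
```

```text
t: 4.15
tcp_pos: [0.5578, 0.2813, 0.2187]
tool_rot: [0.991, 0.134, 0.001, -0.0]
force: [0.4, -0.1, 0.4]
finger_gap: 0.0
gripper_force: 0.0
4.15 [557.79653598 281.28723978 218.69848004] [ 0.35544054 -0.14943074  0.41801582] [ 2.88441837e-01  7.72720684e-01  1.56131645e+00 -3.75640074e-05
  8.06546259e-01  1.59056463e+00]
```

```bash
python3 -m jog '{"linear":[[0,0,-8],[0,0,-8],[0,0,0],[0,0,0]],"turn":[0,0,0,0]}'
python3 -m jog '{"linear":[[0,0,-1.5],[0,0,-1.5],[0,0,0],[0,0,0]],"turn":[0,0,0,0]}'
python3 -m jog '{"linear":[[0,0,-1],[0,0,0],[0,0,0]],"turn":[0,0,0]}'
```

```text
t: 4.65
tcp_pos: [0.558, 0.2815, 0.2015]
tool_rot: [0.991, 0.134, -0.0, 0.0]
force: [0.3, 0.4, 0.2]
finger_gap: -0.001
gripper_force: 0.0
t: 5.15
tcp_pos: [0.5581, 0.2815, 0.199]
tool_rot: [0.991, 0.134, 0.0, -0.0]
force: [-0.0, 0.3, 2.2]
finger_gap: 0.003
gripper_force: 1.2
t: 5.52
tcp_pos: [0.5582, 0.2815, 0.1979]
tool_rot: [0.991, 0.134, 0.0, -0.0]
force: [-0.8, 0.7, 3.1]
finger_gap: 0.002
gripper_force: 2.0
```

```bash
python3 -m jog '{"linear":[[0,0,-0.8],[-2,-0.5,0],[-4,-0.85,0],[-4,-0.85,0],[-4,-0.85,0],[-4,-0.85,0],[-4,-0.85,0],[-4,-0.85,0],[-4,-0.85,0]],"turn":[0,0,0,0,0,0,0,0,0]}'
```

```text
t: 6.65
tcp_pos: [0.528, 0.275, 0.1971]
tool_rot: [0.991, 0.134, 0.001, -0.0]
force: [2.8, 1.2, 5.6]
finger_gap: 0.002
gripper_force: 2.6
```

```bash
python3 -m jog '{"linear":[[-4.2,-0.85,0.2],[-4.2,-0.85,0],[-4.2,-0.85,0],[-4.2,-0.85,0],[-4.2,-0.85,0],[-4.2,-0.85,0],[-4.2,-0.85,0],[-4.2,-0.85,0],[-4.2,-0.85,0],[-4.2,-0.85,0]],"turn":[0,0,0,0,0,0,0,0,0,0]}'
python3 - <<'E'
from h import *
C=np.array([501.6,233.92]);yaw=np.radians(-168.62)
c,n=np.cos(yaw),np.sin(yaw);pts=[]
for s in np.arange(78.5,180.6,4.25):
    a=max(0,(s-80)/48);x=-69.5+min(s,80)+48*np.sin(a);y=13-48*np.cos(a)
    pts.append([C[0]+c*x-n*y,C[1]+n*x+c*y])
pts=np.array(pts);print(np.c_[pts[1:],np.diff(pts,axis=0)].round(1).tolist(),pts[0])
E
```

```text
t: 7.9
tcp_pos: [0.4858, 0.2665, 0.1972]
tool_rot: [0.991, 0.134, 0.0, -0.0]
force: [3.8, 1.2, 5.3]
finger_gap: -0.001
gripper_force: 2.6
[[481.7, 265.5, -4.1, -0.9], [477.7, 264.3, -4.1, -1.3], [473.7, 262.7, -3.9, -1.6], [470.0, 260.7, -3.8, -2.0], [466.4, 258.4, -3.6, -2.3], [463.0, 255.9, -3.4, -2.6], [459.9, 253.0, -3.1, -2.9], [457.0, 249.8, -2.9, -3.1], [454.4, 246.5, -2.6, -3.4], [452.2, 242.9, -2.3, -3.6], [450.2, 239.1, -1.9, -3.8], [448.6, 235.2, -1.6, -3.9], [447.4, 231.1, -1.2, -4.1], [446.5, 226.9, -0.9, -4.2], [446.0, 222.7, -0.5, -4.2], [445.9, 218.5, -0.1, -4.2], [446.1, 214.2, 0.2, -4.2], [446.7, 210.0, 0.6, -4.2], [447.7, 205.9, 1.0, -4.1], [449.1, 201.9, 1.3, -4.0], [450.8, 198.0, 1.7, -3.9], [452.8, 194.2, 2.0, -3.7], [455.2, 190.7, 2.4, -3.5], [457.8, 187.4, 2.7, -3.3]] [485.87090879 266.45606752]
```

```bash
python3 -m jog '{"linear":[[-4.1,-0.9,0],[-4.1,-1.3,0],[-3.9,-1.6,0],[-3.8,-2.0,0],[-3.6,-2.3,0],[-3.4,-2.6,0],[-3.1,-2.9,0],[-2.9,-3.1,0],[-2.6,-3.4,0],[-2.3,-3.6,0],[-1.9,-3.8,0],[-1.6,-3.9,0]],"turn":[0,0,0,0,0,0,0,0,0,0,0,0]}'
python3 - <<'E'
from h import *
c=get_calibration("wrist");im=snapshot("wrist");cv2.imwrite("pics/w1.png",im[40:360,130:390,::-1]);print(sense()["tcp_pos"],sense()["force"])
E
```

```text
t: 9.4
tcp_pos: [0.4476, 0.2352, 0.197]
tool_rot: [0.991, 0.134, -0.001, -0.0]
force: [0.7, 2.7, 5.5]
finger_gap: 0.001
gripper_force: 2.7
[0.4473762  0.23482553 0.19690757] [1.3905158  1.58124096 6.22379723]
```

View pics/w1.png

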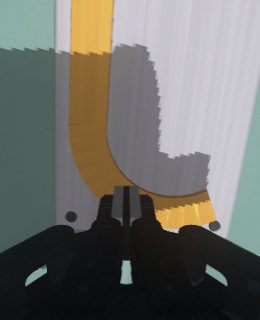

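The wrist picture shows the fingertips at (125,200) in the crop, on the bend's middle, with the plate in place. The tool is about 1 mm outside the nominal line, so I'm correcting that as I finish.

```bash
python3 -m jog '{"linear":[[-0.8,-4.0,0],[-0.4,-4.1,0],[-0.1,-4.2,0.1],[0.1,-4.2,0],[0.3,-4.2,0],[0.7,-4.2,0],[1.0,-4.1,0],[1.4,-4.0,0],[1.7,-3.9,0],[2.0,-3.7,0],[2.3,-3.4,0],[0,0,0]],"turn":[0,0,0,0,0,0,0,0,0,0,0,0]}'
```

```text
t: 10.95
tcp_pos: [0.4543, 0.1909, 0.1967]
tool_rot: [0.991, 0.134, -0.004, -0.0]
force: [-1.2, 1.2, 5.3]
finger_gap: -0.001
gripper_force: 2.8
```

Finished at (454.3,190.9), just past mark 7. Now lifting straight up and clear.

```bash
python3 -m jog '{"linear":[[0,0,3],[0,0,10],[0,0,25],[0,0,40],[0,0,40],[-10,-45,15],[-5,-55,10],[0,-58,5],[0,-58,0],[0,-58,0],[0,0,0],[0,0,0]],"turn":[0,0,0,0,0,0,0,0,0,0,0,0]}'
python3 -m jog '{"linear":[[0,-58,0],[0,-58,0],[0,-58,0],[0,0,0],[0,0,0],[0,0,0]],"turn":[0,0,0,0,0,0]}'
python3 - <<'E'
from h import *
im=snapshot("top");cv2.imwrite("pics/top1.png",im[:,:,::-1])
a=cv2.imread("pics/top0.png")[160:260,160:340];b=im[160:260,160:340,::-1]
cv2.imwrite("pics/cmp.png",cv2.resize(np.vstack([a,b]),None,fx=3,fy=3));print(sense()["force"])
E
```

```text
t: 12.45
tcp_pos: [0.4412, -0.0826, 0.3451]
tool_rot: [0.991, 0.133, -0.001, -0.001]
force: [-0.6, 0.2, -0.3]
finger_gap: -0.0
gripper_force: 0.0
t: 13.2
tcp_pos: [0.4419, -0.2545, 0.345]
tool_rot: [0.991, 0.135, -0.001, -0.001]
force: [0.4, 0.8, -0.7]
finger_gap: 0.003
gripper_force: 0.0
[ 0.36485328  0.18048796 -0.36947179]
```

View pics/cmp.png

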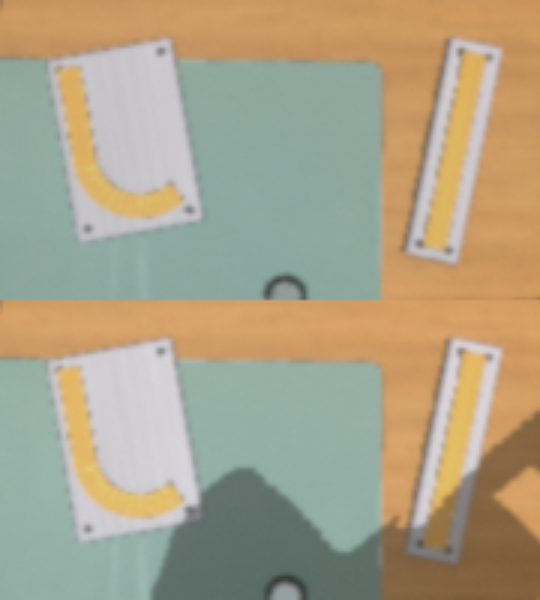

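The before (upper) and after (lower) crops match: the hook plate at (125,140), the straight plate at (455,150) and the loupe at (285,290) have not moved. The robot is clear.

```bash
python3 -c "
from station import *
print(sign_off())"
```

```text
the job is handed in; nothing more can be done
None
```

The hook strip was rubbed from the end of its leg round to the end of the bend at about 5–6 N; the plates and loupe show no movement in the before/after top pictures, the arm finished clear, and the job was handed in at about 13 s.

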